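# Rock a tight locating block out of the press's die holder

### The arm

A 7-joint arm with a two-finger parallel gripper is mounted at the origin on the work surface. World frame = base frame: x ahead of the robot, y to its left, z up, the work surface at z = 0. Lengths are in mm, angles in rad, forces in N, time in s.
With the tool pointing down it reaches from about 400 to 875 mm from the base axis. Payload 4.4 kg.
Tool frame: the origin (TCP) lies midway between the tips of the shut fingers; the grasp point (between the pads) lies 19 mm behind it; z points along the fingers, y is the line along which they close (so a half turn about z gives the same grasp; the last joint's range is limited). The gripper opens to 85 mm and grips with 20 to 120 N. Pads are 22 mm wide; open, the fingers measure 114 mm over their backs; the gripper's body (76 mm by 85 mm) begins 54 mm behind the grasp point. The pads swing forward as they close: fully open they stand 13 mm farther back than shut.
Start: joints at [-1.37, 0.628, 0.038, 1.517, -0.027, 0.996, -0.02], TCP at [171.345, 627.024, 231.313] pointing down, gripper open.
Joint ranges: [-3.06, 3.06], [-0.37, 2.12], [-1.25, 1.32], [0.18, 2.47], [-1.1, 4.24], [0.23, 1.98], [-2.94, 2.94]. Speed limits (rad/s): [2.57, 2.57, 3.14, 3.14, 3.14, 3.14, 3.14].

### API

Orientations are given as [roll, pitch, yaw] about the fixed x, y, z axes, in that order (R = Rz(yaw) Ry(pitch) Rx(roll)).
In Python, from cell import ctrl, get_image, get_calibration gives the robot as it stands.
- The arm moves only by the shell command python3 -m creep 'ROWS'. ROWS is JSON, a list of rows, each an object of numbers: "dx", "dy", "dz": the shift along the world's x, y, z normalised to -1 to 1, where 1 is 0.4 m; "rx", "ry", "rz": the turn, a rotation vector about the world's x, y, z normalised to -1 to 1, where 1 is 2 pi rad; "grip": the closure, from -1 (fully open) to 1 (shut). A call has exactly 5 rows; each row is the pose to reach, as a shift and turn from the pose commanded when the call began, turning the shorter way round; what a row does not reach only later rows make up. A row lasts 1/8 s, in which the tool goes at most 62.5 mm and 10.7 degrees, less where a joint would pass 70% of its speed; a pose out of reach is approached as far as the arm can. A call with a number of a shift or a turn outside -1 to 1 is refused whole. A call with a gripper value outside its range is refused whole. The fingers move at their own pace and stop on an object; the grip force is fixed at half the most. Time passes only in rows, so rows that repeat a pose let the fingers close, or fill a call up. It gives the time, the measured TCP pose, the force, the opening and the grip force at its end, in the units of the state.
- ctrl.read_state(): the state, without advancing time (a new reading comes with each control period).
- get_image(name): name is "scene" or "top" or "wrist"; returns the picture (480x640x3 uint8, red, green, blue); there is no depth.
- get_calibration(name): a dict with "mtx" (3x3 intrinsics, pixels), "distortion" ([k1, k2, p1, p2, k3] as OpenCV has them; the pictures are not rectified), "world_from_camera" (4x4, takes a point from camera to world coordinates). Camera axes: x right, y down, z forward; pixel columns grow to the right and rows downward; lengths in mm; the calibration is good to about 2 mm. A picture is of the moment at which its call begins: read the wrist's pose just before it. get_calibration takes no time and is no camera call; for the wrist camera it gives the pose at the moment of the call.
- ctrl.finish_job(): hands the job in; it is judged then, once.
The state is a dict: "clock": time; "qpos": joint angles; "qd": joint speeds; "tau": joint torques, N m; "eef_pos": TCP position; "tool_rot": TCP orientation; "force": force on the tool from outside, world axes, zero at the start; "torque": the same for the moment, N m; "width": finger opening in mm; "gripper_force": force on a finger pad.
Only numpy, scipy, OpenCV 4.12 (cv2) and the standard library are available. Lean on these libraries where they do the work, as an engineer would, in place of code of your own. Each camera call takes 0.05 s, during which the arm holds its last target. There are 200 camera calls.

### The job

The steel locating block is stuck tight in the slot of the die holder, and the holder itself only sits loose on two dowels, so a straight pull would bring the whole holder up. Take the block by its square post and rock it side to side along the slot, easing it up a little with each swing while the holder stays down, until it frees; then finish while still holding it in the gripper, upright and still, right above its slot with its underside just clear of the holder's top (a finger's width or two). Leave the other things on the bench where they are.

Things in the scene. Friction and masses are not known exactly. Their poses are not given: they have to be found in the camera images.
- block: The stuck locating block, dark steel, 106 mm tall, 0.25 to 0.5 kg. Origin: centre of its underside; z up, y along the slot. Foot z 0 to 6 mm (14 mm in y); tang z 4 to 41 (12 mm thick in x, 60 in y); body z 41 to 61 (34 in x, 40 in y); light square grip post 20 x 20, z 61 to 106. At the start its foot stands on the slot floor, 34 mm below the holder's top.
- post_top (a point): Centre of the top face of the block's post, 106 mm above its underside. Raising both sides of the tang at once pulls on the holder with 36 to 55 N, more than it weighs; leaning about a pivot between the liner pairs slides one side up as the other goes down, with hardly any net pull.
- slot (a point): Centre of the slot's mouth in the holder's top face, 52 mm above the bench when down; z up, y along the slot. Slot 70 mm long (y), 26 wide, 34 deep. Two pairs of small sprung brass liners grip the tang, centred at y = -22 and +22 mm, 8 to 28 mm below the top; each pair drags with 18 to 27 N until the block has risen about 22 mm. Play 5 mm each way in y; lean up to about 0.25 rad.
- holder (a joint): How far the die holder is lifted up its dowels, m: 0 when down, at most 0.03. A bright steel block 90 (x) x 150 (y) x 40 mm on the bed plate, about 26 N; it drops back when let go. The two dowels stick out 6 mm above its top at y = -58 and +58 mm.
- bed: The green bed plate that carries the holder, fixed to the bench, 170 x 200 x 12 mm; origin at the centre of its underside, right below the slot; y along the slot.
- hammer: A bystander: hammer lying on the bench near the bed plate, about 260 mm long; origin near the middle of its length.
- tin: A bystander: round metal tin of rivets, 56 mm in diameter, 50 mm tall; origin under its centre.
- die: A bystander: round spare die, foot 44 mm in diameter with a 24 mm stem, 42 mm tall; origin under its centre.
- spool: A bystander: white thread spool, 44 mm in diameter, 50 mm tall; origin under its centre.
- pincers: A bystander: pincers lying on the bench, about 170 mm long, to the robot's right.
Mind the look-alikes: they are no part of the job. There is more than one size of the block; the one meant has the size given above.

How it is judged:
By the outcome, as a careful person would: the job done as asked, in the order asked, and still so for the second after the job is handed in, while the arm keeps its last pose, push and grip.
It also fails if it takes over 48 s, if anything falls off the work surface, if the arm or the gripper's body presses on something with over 40 N, if the wrist force passes 120 N, or if a joint passes its speed limit or range.

## Working session

There is one attempt and no reset: what is moved stays moved. The work goes in short steps, Python scripts to look and compute and a shell command to move; the robot and the scene stay as the last step left them, time stands still between calls to the robot, and variables do not carry over. Pictures are saved under pics/ and viewed, at most 10 in all, crops included, and the job is handed in when it is done.

```bash
mkdir -p pics; ls
python3 - <<'E'
from cell import ctrl,get_image,get_calibration
import cv2,numpy as np
s=ctrl.read_state();print({k:np.round(v,3).tolist() for k,v in s.items()})
ims=[]
for n in("scene","top"):
    im=get_image(n)[:,:,::-1];cv2.imwrite(f"pics/{n}0.png",im)
    c=get_calibration(n);print(n,np.round(c["mtx"],1).tolist(),c["distortion"],np.round(c["world_from_camera"],3).tolist())
E
```

```text
pics
{'clock': 0.0, 'qpos': [-1.37, 0.629, 0.038, 1.518, -0.027, 0.996, -0.02], 'qd': [0.001, -0.001, -0.001, 0.001, 0.002, -0.0, 0.0], 'tau': [-0.0, -56.34, 1.227, -19.345, 0.011, 0.01, -0.0], 'eef_pos': [171.15, 626.419, 230.41], 'tool_rot': [-3.14, 0.0, 2.875], 'force': [-0.547, 0.158, 0.098], 'torque': [0.004, -0.044, 0.019], 'gripper_force': 0.0, 'width': 85.322}
scene [[507.2, 0.0, 317.7], [0.0, 507.2, 241.1], [0.0, 0.0, 1.0]] [-0.03784294  0.          0.          0.          0.        ] [[-0.73, 0.459, -0.505, 1133.29], [0.683, 0.509, -0.524, 500.333], [0.017, -0.728, -0.686, 874.345], [0.0, 0.0, 0.0, 1.0]]
top [[609.5, 0.0, 312.2], [0.0, 609.5, 237.2], [0.0, 0.0, 1.0]] [-0.07408313  0.          0.          0.          0.        ] [[0.007, -0.999, 0.046, 472.937], [-1.0, -0.007, 0.013, -101.444], [-0.012, -0.046, -0.999, 1539.706], [0.0, 0.0, 0.0, 1.0]]
```

View pics/scene0.png

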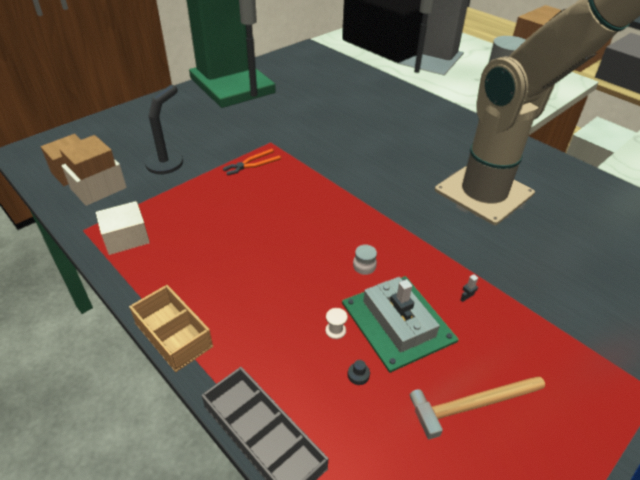

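View pics/top0.png

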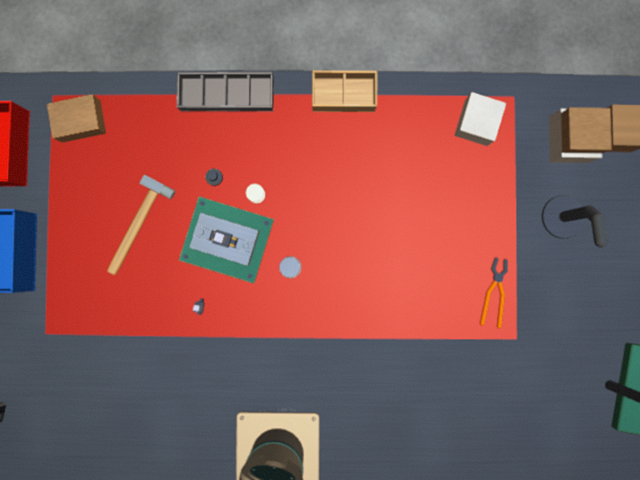

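The candidates are the block in the holder (scene (403,295), top (222,238)) and a smaller look-alike loose on the bench (scene (470,287), top (198,307)). By the description I choose the one in the holder. Next I measure it and check it in a close crop.

```bash
cat > h.py <<'E'
import cv2,numpy as np
from cell import ctrl,get_image,get_calibration
def ray(c,uv):
    p=cv2.undistortPoints(np.array(uv,float).reshape(-1,1,2),c["mtx"],np.array(c["distortion"])).reshape(-1,2)
    T=np.array(c["world_from_camera"]);return T[:3,3],np.c_[p,np.ones(len(p))]@T[:3,:3].T
def plane(c,uv,z):
    o,d=ray(c,uv);return o+d*((z-o[2])/d[:,2])[:,None]
def proj(c,P):
    T=np.linalg.inv(np.array(c["world_from_camera"]))
    return cv2.projectPoints(np.array(P,float).reshape(-1,3),cv2.Rodrigues(T[:3,:3])[0],T[:3,3],c["mtx"],np.array(c["distortion"]))[0].reshape(-1,2)
E
python3 - <<'E'
from h import *
out=[]
for n,box in(("scene",(330,260,480,380)),("top",(170,190,290,286))):
    im=cv2.imread(f"pics/{n}0.png");c=get_calibration(n)
    hsv=cv2.cvtColor(im,cv2.COLOR_BGR2HSV)
    g=cv2.inRange(hsv,(60,80,40),(95,255,255)); m=np.zeros_like(g);x0,y0,x1,y1=box;m[y0:y1,x0:x1]=g[y0:y1,x0:x1]
    k=max(cv2.findContours(m,0,2)[0],key=cv2.contourArea)
    hull=cv2.convexHull(k).reshape(-1,2)
    W=plane(c,hull,12)[:,:2].astype(np.float32);r=cv2.minAreaRect(W);print(n,"bed",r)
    lo=cv2.inRange(hsv,(0,0,90),(180,70,255))&0xff;mm=np.zeros_like(g);mm[y0:y1,x0:x1]=lo[y0:y1,x0:x1]
    k=max(cv2.findContours(mm,0,2)[0],key=cv2.contourArea);print("holder",cv2.minAreaRect(plane(c,cv2.convexHull(k).reshape(-1,2),52)[:,:2].astype(np.float32)))
    s=cv2.resize(im[y0:y1,x0:x1],(400,int(400*(y1-y0)/(x1-x0))),interpolation=cv2.INTER_CUBIC);out.append(s)
cv2.imwrite("pics/c1.png",np.hstack(out))
E
```

```text
scene bed ((537.7291870117188, 136.41444396972656), (198.54129028320312, 168.71690368652344), 73.37362670898438)
holder ((534.2547607421875, 136.6519775390625), (153.96298217773438, 110.94440460205078), 72.30158996582031)
top bed ((536.8175048828125, 135.4189453125), (195.68499755859375, 165.45921325683594), 73.38626861572266)
holder ((536.2678833007812, 134.27239990234375), (154.40184020996094, 91.69519805908203), 73.28013610839844)
```

View pics/c1.png

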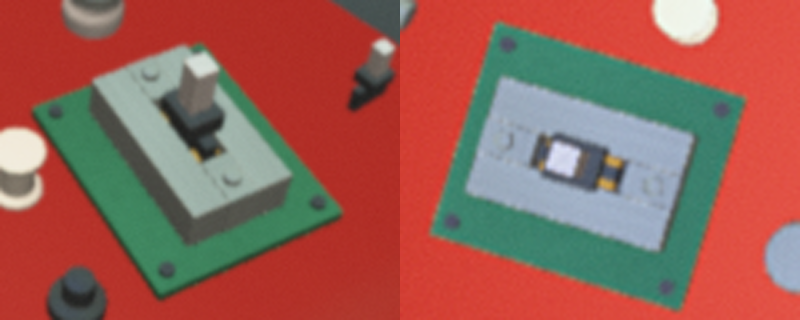

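The crops show the chosen block in the holder: pale post top at scene (405,284) and top (219.5,238), both ends of the slot visible. The small one on the bench at scene (470,287) is the look-alike. Next: post top by both views.

Run:
```python
from h import *
R=[]
for n,(u,v) in(("scene",(405,284)),("top",(219,238))):
    im=cv2.imread(f"pics/{n}0.png");c=get_calibration(n)
    g=cv2.cvtColor(im,cv2.COLOR_BGR2GRAY);w=g[v-9:v+10,u-9:u+10];m=(w>205).astype(np.uint8)
    k,l,st,ce=cv2.connectedComponentsWithStats(m);i=1+st[1:,4].argmax();uv=ce[i]+[u-9,v-9];print(n,uv,st[i],plane(c,uv,124)[0].round(1));R.append(ray(c,uv))
    # expected block centre
(o1,a),(o2,b)=R;a=a[0];b=b[0]
t=np.linalg.lstsq(np.c_[a,-b],o2-o1,rcond=None)[0];print(o1+a*t[0],o2+b*t[1])
y=np.array([.286,.958])
for p in((o1+a*t[0])[:2],(o2+b*t[1])[:2]):d=p-[537,136];print("along y",d@y,"x",d@[.958,-.286])
```

```text
scene [405.19148936 283.78723404] [ 5  6 10  7 47] [535.5 134.6 124. ]
top [218.40816327 237.04081633] [ 4  4  9  9 49] [537.1 135.6 124. ]
[536.91588332 135.46850447 125.75203825] [537.00155238 135.35836032 125.7374735 ]
along y -0.5332300859104576 x 0.07142394507470874
along y -0.614246828903287 x 0.18499613072081153
```

```bash
python3 -m creep '[{"dx":0.09,"dy":-0.12,"grip":-1},{"dx":0.18,"dy":-0.24,"grip":-1},{"dx":0.27,"dy":-0.36,"grip":-1},{"dx":0.36,"dy":-0.48,"grip":-1},{"dx":0.45,"dy":-0.6,"grip":-1}]'; python3 -c "
from cell import ctrl
print(ctrl.read_state()['eef_pos'])"
```

```text
[171.20567155 626.46273907 230.47293551]$[0]: bad value
```

```bash
python3 -m creep '[{"dx":0.09,"dy":-0.12,"dz":0,"rx":0,"ry":0,"rz":0,"grip":-1},{"dx":0.18,"dy":-0.24,"dz":0,"rx":0,"ry":0,"rz":0,"grip":-1},{"dx":0.27,"dy":-0.36,"dz":0,"rx":0,"ry":0,"rz":0,"grip":-1},{"dx":0.36,"dy":-0.48,"dz":0,"rx":0,"ry":0,"rz":0,"grip":-1},{"dx":0.45,"dy":-0.6,"dz":0,"rx":0,"ry":0,"rz":-0.0037,"grip":-1}]'
```

```text
clock: 0.72
eef_pos: [352.2, 385.2, 231.2]
tool_rot: [-3.141, 0.0, 2.851]
force: [0.9, 0.7, 0.2]
width: 85.2
gripper_force: 0.0
```

```bash
python3 -m creep '[{"dx":0.09,"dy":-0.122,"dz":0,"rx":0,"ry":0,"rz":0,"grip":-1},{"dx":0.18,"dy":-0.244,"dz":0,"rx":0,"ry":0,"rz":0,"grip":-1},{"dx":0.27,"dy":-0.366,"dz":0,"rx":0,"ry":0,"rz":0,"grip":-1},{"dx":0.36,"dy":-0.488,"dz":0,"rx":0,"ry":0,"rz":0,"grip":-1},{"dx":0.44,"dy":-0.597,"dz":-0.03,"rx":0,"ry":0,"rz":0,"grip":-1}]'; python3 -m creep '[{"dx":0.024,"dy":-0.032,"dz":-0.1,"rx":0,"ry":0,"rz":0,"grip":-1},{"dx":0.024,"dy":-0.032,"dz":-0.12,"rx":0,"ry":0,"rz":0,"grip":-1},{"dx":0.024,"dy":-0.032,"dz":-0.12,"rx":0,"ry":0,"rz":0,"grip":-1},{"dx":0.024,"dy":-0.032,"dz":-0.12,"rx":0,"ry":0,"rz":0,"grip":-1},{"dx":0.024,"dy":-0.032,"dz":-0.12,"rx":0,"ry":0,"rz":0,"grip":-1}]'
python3 - <<'E'
from h import *
s=ctrl.read_state();c=get_calibration("wrist");im=get_image("wrist")[:,:,::-1]
print(s["eef_pos"],s["tool_rot"],proj(c,[[537,135.5,124]]))
cv2.imwrite("pics/w1.png",im)
E
```

```text
clock: 1.35
eef_pos: [529.0, 146.3, 219.7]
tool_rot: [3.141, 0.002, 2.851]
force: [0.6, 0.1, 0.0]
width: 85.0
gripper_force: 0.0
clock: 1.98
eef_pos: [537.2, 136.6, 172.5]
tool_rot: [3.14, 0.001, 2.853]
force: [0.1, 0.1, -0.6]
width: 85.6
gripper_force: 0.0
[537.1995784  136.63943763 172.49280438] [3.14019890e+00 1.48780935e-03 2.85322691e+00] [[313.60192316 269.11535797]]
```

View pics/w1.png

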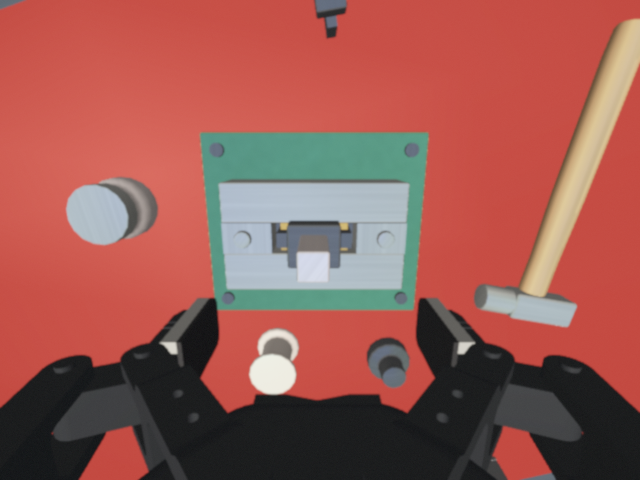

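The post top is at (313,267), within 2 px of the prediction (313.6,269.1). The bed edges are square to the picture, so the yaw is right. Descending and gripping.

```bash
python3 -m creep '[{"dx":0,"dy":-0.002,"dz":-0.08,"rx":0,"ry":0,"rz":0,"grip":-1},{"dx":0,"dy":-0.002,"dz":-0.16,"rx":0,"ry":0,"rz":0,"grip":-1},{"dx":0,"dy":-0.002,"dz":-0.215,"rx":0,"ry":0,"rz":0,"grip":-1},{"dx":0,"dy":-0.002,"dz":-0.215,"rx":0,"ry":0,"rz":0,"grip":-1},{"dx":0,"dy":-0.002,"dz":-0.215,"rx":0,"ry":0,"rz":0,"grip":-0.5}]'; python3 -m creep '[{"dx":0,"dy":0,"dz":0,"rx":0,"ry":0,"rz":0,"grip":0},{"dx":0,"dy":0,"dz":0,"rx":0,"ry":0,"rz":0,"grip":0.5},{"dx":0,"dy":0,"dz":0,"rx":0,"ry":0,"rz":0,"grip":1},{"dx":0,"dy":0,"dz":0,"rx":0,"ry":0,"rz":0,"grip":1},{"dx":0,"dy":0,"dz":0,"rx":0,"ry":0,"rz":0,"grip":1}]'; python3 -m creep '[{"dx":0,"dy":0,"dz":0,"rx":0,"ry":0,"rz":0,"grip":1},{"dx":0,"dy":0,"dz":0,"rx":0,"ry":0,"rz":0,"grip":1},{"dx":0,"dy":0,"dz":0,"rx":0,"ry":0,"rz":0,"grip":1},{"dx":0,"dy":0,"dz":0,"rx":0,"ry":0,"rz":0,"grip":1},{"dx":0,"dy":0,"dz":0,"rx":0,"ry":0,"rz":0,"grip":1}]'
```

```text
clock: 2.65
eef_pos: [537.7, 135.0, 86.3]
tool_rot: [3.141, 0.001, 2.852]
force: [0.6, 0.6, 0.1]
width: 69.8
gripper_force: 0.0
clock: 3.28
eef_pos: [537.2, 134.3, 86.0]
tool_rot: [3.142, 0.001, 2.851]
force: [-1.0, -1.3, 6.0]
width: 19.0
gripper_force: 59.4
clock: 3.9
eef_pos: [537.2, 134.3, 86.0]
tool_rot: [3.142, 0.001, 2.851]
force: [0.5, -0.6, 5.1]
width: 19.0
gripper_force: 59.4
```

```bash
cat > sw.py <<'E'
import numpy as np
h=52.;ex=np.array([.958,-.286,0]);ey=np.array([.286,.958,0]);ez=np.array([0,0,1.])
def tcp(t,L):return (h+L)*(-np.sin(t)*ey+np.cos(t)*ez)
st=[(0,0)]+[((-1)**i*.17,1.8+3.2*i) for i in range(9)]
for a,b in zip(st,st[1:]):
    print(b,[np.r_[(tcp(*(np.array(a)+(np.array(b)-a)*k))-tcp(*a))/400,(b[0]-a[0])*k*ex[:2]/6.2832].round(4).tolist() for k in(.25,.5,.75,1)])
E
python3 sw.py
```

```text
(0.17, 1.8) [[-0.0016, -0.0053, 0.001, 0.0065, -0.0019], [-0.0032, -0.0108, 0.0018, 0.013, -0.0039], [-0.0049, -0.0162, 0.0023, 0.0194, -0.0058], [-0.0065, -0.0218, 0.0026, 0.0259, -0.0077]]
(-0.17, 5.0) [[0.0032, 0.0107, 0.0034, -0.013, 0.0039], [0.0065, 0.0218, 0.0059, -0.0259, 0.0077], [0.0099, 0.0332, 0.0074, -0.0389, 0.0116], [0.0134, 0.0449, 0.0079, -0.0518, 0.0155]]
(0.17, 8.200000000000001) [[-0.0034, -0.0113, 0.0035, 0.013, -0.0039], [-0.0069, -0.0231, 0.0061, 0.0259, -0.0077], [-0.0105, -0.0352, 0.0075, 0.0389, -0.0116], [-0.0142, -0.0475, 0.0079, 0.0518, -0.0155]]
(-0.17, 11.400000000000002) [[0.0036, 0.012, 0.0036, -0.013, 0.0039], [0.0073, 0.0244, 0.0062, -0.0259, 0.0077], [0.0111, 0.0371, 0.0076, -0.0389, 0.0116], [0.015, 0.0501, 0.0079, -0.0518, 0.0155]]
(0.17, 14.600000000000001) [[-0.0038, -0.0126, 0.0037, 0.013, -0.0039], [-0.0077, -0.0257, 0.0063, 0.0259, -0.0077], [-0.0117, -0.0391, 0.0077, 0.0389, -0.0116], [-0.0157, -0.0527, 0.0079, 0.0518, -0.0155]]
(-0.17, 17.8) [[0.004, 0.0133, 0.0038, -0.013, 0.0039], [0.0081, 0.027, 0.0064, -0.0259, 0.0077], [0.0122, 0.041, 0.0078, -0.0389, 0.0116], [0.0165, 0.0553, 0.0079, -0.0518, 0.0155]]
(0.17, 21.000000000000004) [[-0.0042, -0.0139, 0.0039, 0.013, -0.0039], [-0.0084, -0.0283, 0.0065, 0.0259, -0.0077], [-0.0128, -0.043, 0.0079, 0.0389, -0.0116], [-0.0173, -0.0579, 0.0079, 0.0518, -0.0155]]
(-0.17, 24.200000000000003) [[0.0044, 0.0146, 0.004, -0.013, 0.0039], [0.0088, 0.0296, 0.0066, -0.0259, 0.0077], [0.0134, 0.0449, 0.008, -0.0389, 0.0116], [0.018, 0.0605, 0.0079, -0.0518, 0.0155]]
(0.17, 27.400000000000002) [[-0.0045, -0.0152, 0.0041, 0.013, -0.0039], [-0.0092, -0.0309, 0.0067, 0.0259, -0.0077], [-0.014, -0.0469, 0.008, 0.0389, -0.0116], [-0.0188, -0.063, 0.0079, 0.0518, -0.0155]]
```

```bash
python3 -m creep '[{"dx":-0.0016,"dy":-0.0053,"dz":0.001,"rx":0.0065,"ry":-0.0019,"rz":0,"grip":1},{"dx":-0.0032,"dy":-0.0108,"dz":0.0018,"rx":0.013,"ry":-0.0039,"rz":0,"grip":1},{"dx":-0.0049,"dy":-0.0162,"dz":0.0023,"rx":0.0194,"ry":-0.0058,"rz":0,"grip":1},{"dx":-0.0065,"dy":-0.0218,"dz":0.0026,"rx":0.0259,"ry":-0.0077,"rz":0,"grip":1},{"dx":-0.0065,"dy":-0.0218,"dz":0.0026,"rx":0.0259,"ry":-0.0077,"rz":0,"grip":1}]'
python3 - <<'E'
from h import *
s=ctrl.read_state();print(s["torque"]);cv2.imwrite("pics/s1.png",cv2.resize(get_image("scene")[250:390,320:490,::-1],None,fx=4,fy=4,interpolation=2))
E
```

```text
clock: 4.53
eef_pos: [534.4, 125.3, 86.2]
tool_rot: [2.971, -0.001, 2.85]
force: [-0.2, -1.0, -3.1]
width: 19.5
gripper_force: 60.1
[-0.00340012 -0.13047496  0.0279442 ]
```

View pics/s1.png

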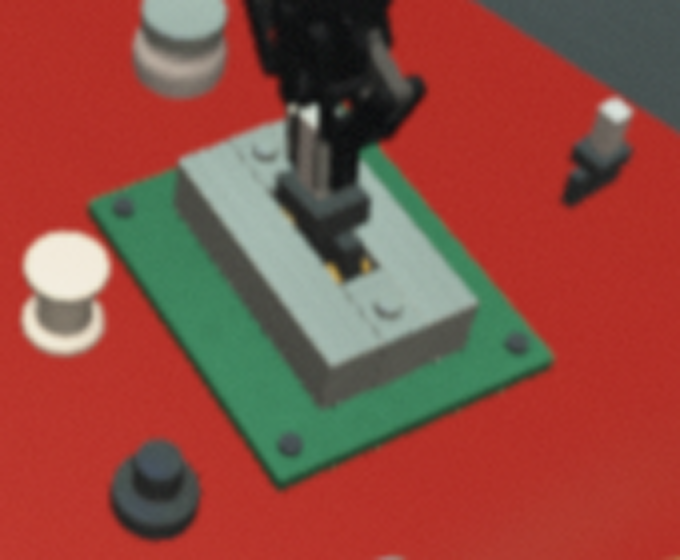

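The block now leans with the post, and the holder sits flat on the bed, its lower edge straight from (320,400) to (475,330). Continuing.

```bash
python3 -m creep '[{"dx":0.0032,"dy":0.0107,"dz":0.0034,"rx":-0.013,"ry":0.0039,"rz":0,"grip":1},{"dx":0.0065,"dy":0.0218,"dz":0.0059,"rx":-0.0259,"ry":0.0077,"rz":0,"grip":1},{"dx":0.0099,"dy":0.0332,"dz":0.0074,"rx":-0.0389,"ry":0.0116,"rz":0,"grip":1},{"dx":0.0134,"dy":0.0449,"dz":0.0079,"rx":-0.0518,"ry":0.0155,"rz":0,"grip":1},{"dx":0.0134,"dy":0.0449,"dz":0.0079,"rx":-0.0518,"ry":0.0155,"rz":0,"grip":1}]'
```

```text
clock: 5.2
eef_pos: [539.2, 144.0, 88.9]
tool_rot: [-2.966, -0.001, 2.855]
force: [1.8, -1.5, -4.2]
width: 19.4
gripper_force: 61.7
```

```bash
python3 -m creep '[{"dx":-0.0034,"dy":-0.0113,"dz":0.0035,"rx":0.013,"ry":-0.0039,"rz":0,"grip":1},{"dx":-0.0069,"dy":-0.0231,"dz":0.0061,"rx":0.0259,"ry":-0.0077,"rz":0,"grip":1},{"dx":-0.0105,"dy":-0.0352,"dz":0.0075,"rx":0.0389,"ry":-0.0116,"rz":0,"grip":1},{"dx":-0.0142,"dy":-0.0475,"dz":0.0079,"rx":0.0518,"ry":-0.0155,"rz":0,"grip":1},{"dx":-0.0142,"dy":-0.0475,"dz":0.0079,"rx":0.0518,"ry":-0.0155,"rz":0,"grip":1}]'
python3 - <<'E'
from h import *
cv2.imwrite("pics/s2.png",cv2.resize(get_image("scene")[250:390,320:490,::-1],None,fx=4,fy=4,interpolation=2))
E
```

```text
clock: 5.82
eef_pos: [533.7, 123.9, 92.5]
tool_rot: [2.97, -0.001, 2.848]
force: [-0.7, -0.5, -5.1]
width: 19.5
gripper_force: 62.7
```

View pics/s2.png

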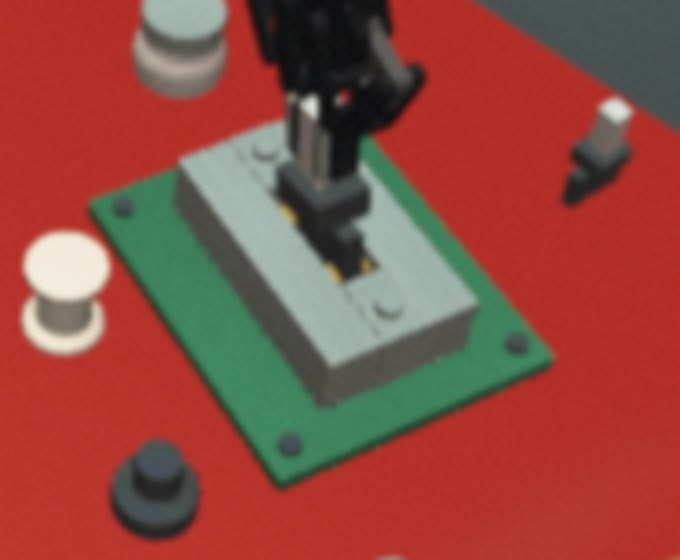

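The holder is unmoved, with its corners at the same pixels (e.g. (475,305)), and the block body has risen. Continuing the swings.

```bash
python3 -m creep '[{"dx":0.0036,"dy":0.012,"dz":0.0036,"rx":-0.013,"ry":0.0039,"rz":0,"grip":1},{"dx":0.0073,"dy":0.0244,"dz":0.0062,"rx":-0.0259,"ry":0.0077,"rz":0,"grip":1},{"dx":0.0111,"dy":0.0371,"dz":0.0076,"rx":-0.0389,"ry":0.0116,"rz":0,"grip":1},{"dx":0.015,"dy":0.0501,"dz":0.0079,"rx":-0.0518,"ry":0.0155,"rz":0,"grip":1},{"dx":0.015,"dy":0.0501,"dz":0.0079,"rx":-0.0518,"ry":0.0155,"rz":0,"grip":1}]'
python3 -m creep '[{"dx":-0.0038,"dy":-0.0126,"dz":0.0037,"rx":0.013,"ry":-0.0039,"rz":0,"grip":1},{"dx":-0.0077,"dy":-0.0257,"dz":0.0063,"rx":0.0259,"ry":-0.0077,"rz":0,"grip":1},{"dx":-0.0117,"dy":-0.0391,"dz":0.0077,"rx":0.0389,"ry":-0.0116,"rz":0,"grip":1},{"dx":-0.0157,"dy":-0.0527,"dz":0.0079,"rx":0.0518,"ry":-0.0155,"rz":0,"grip":1},{"dx":-0.0157,"dy":-0.0527,"dz":0.0079,"rx":0.0518,"ry":-0.0155,"rz":0,"grip":1}]'
```

```text
clock: 6.5
eef_pos: [539.4, 145.2, 95.5]
tool_rot: [-2.966, -0.0, 2.856]
force: [0.5, -1.3, -3.9]
width: 19.3
gripper_force: 62.9
clock: 7.12
eef_pos: [533.4, 123.1, 99.2]
tool_rot: [2.97, -0.001, 2.848]
force: [0.5, -0.3, -5.8]
width: 19.4
gripper_force: 62.6
```

```bash
python3 -m creep '[{"dx":0.004,"dy":0.0133,"dz":0.0038,"rx":-0.013,"ry":0.0039,"rz":0,"grip":1},{"dx":0.0081,"dy":0.027,"dz":0.0064,"rx":-0.0259,"ry":0.0077,"rz":0,"grip":1},{"dx":0.0122,"dy":0.041,"dz":0.0078,"rx":-0.0389,"ry":0.0116,"rz":0,"grip":1},{"dx":0.0165,"dy":0.0553,"dz":0.0079,"rx":-0.0518,"ry":0.0155,"rz":0,"grip":1},{"dx":0.0165,"dy":0.0553,"dz":0.0079,"rx":-0.0518,"ry":0.0155,"rz":0,"grip":1}]'
python3 -m creep '[{"dx":-0.0042,"dy":-0.0139,"dz":0.0039,"rx":0.013,"ry":-0.0039,"rz":0,"grip":1},{"dx":-0.0084,"dy":-0.0283,"dz":0.0065,"rx":0.0259,"ry":-0.0077,"rz":0,"grip":1},{"dx":-0.0128,"dy":-0.043,"dz":0.0079,"rx":0.0389,"ry":-0.0116,"rz":0,"grip":1},{"dx":-0.0173,"dy":-0.0579,"dz":0.0079,"rx":0.0518,"ry":-0.0155,"rz":0,"grip":1},{"dx":-0.0173,"dy":-0.0579,"dz":0.0079,"rx":0.0518,"ry":-0.0155,"rz":0,"grip":1}]'
python3 - <<'E'
from h import *
cv2.imwrite("pics/s3.png",cv2.resize(get_image("scene")[250:390,320:490,::-1],None,fx=4,fy=4,interpolation=2))
E
```

```text
clock: 7.75
eef_pos: [539.6, 146.2, 101.9]
tool_rot: [-2.966, -0.001, 2.856]
force: [0.3, -1.9, -3.8]
width: 19.4
gripper_force: 62.4
clock: 8.38
eef_pos: [533.2, 121.6, 105.5]
tool_rot: [2.97, -0.001, 2.847]
force: [-0.4, -1.0, -5.4]
width: 19.5
gripper_force: 62.1
```

View pics/s3.png

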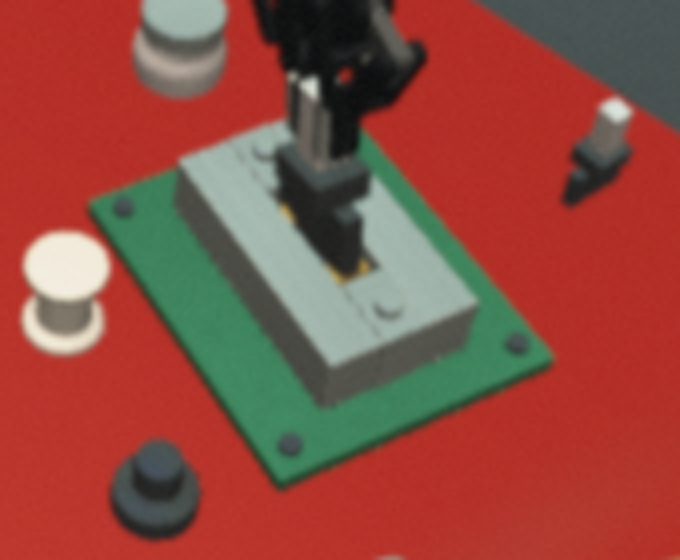

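The block is about 20 mm up and the holder corners are at unchanged pixels, so it is still down. Two more swings.

```bash
python3 -m creep '[{"dx":0.0044,"dy":0.0146,"dz":0.004,"rx":-0.013,"ry":0.0039,"rz":0,"grip":1},{"dx":0.0088,"dy":0.0296,"dz":0.0066,"rx":-0.0259,"ry":0.0077,"rz":0,"grip":1},{"dx":0.0134,"dy":0.0449,"dz":0.008,"rx":-0.0389,"ry":0.0116,"rz":0,"grip":1},{"dx":0.018,"dy":0.0605,"dz":0.0079,"rx":-0.0518,"ry":0.0155,"rz":0,"grip":1},{"dx":0.018,"dy":0.0605,"dz":0.0079,"rx":-0.0518,"ry":0.0155,"rz":0,"grip":1}]'
python3 -m creep '[{"dx":-0.0045,"dy":-0.0152,"dz":0.0041,"rx":0.013,"ry":-0.0039,"rz":0,"grip":1},{"dx":-0.0092,"dy":-0.0309,"dz":0.0067,"rx":0.0259,"ry":-0.0077,"rz":0,"grip":1},{"dx":-0.014,"dy":-0.0469,"dz":0.008,"rx":0.0389,"ry":-0.0116,"rz":0,"grip":1},{"dx":-0.0188,"dy":-0.063,"dz":0.0079,"rx":0.0518,"ry":-0.0155,"rz":0,"grip":1},{"dx":-0.0188,"dy":-0.063,"dz":0.0079,"rx":0.0518,"ry":-0.0155,"rz":0,"grip":1}]'
python3 - <<'E'
import re;exec(open('sw.py').read().split('st=')[0])
a=(.17,27.4);b=(0,30.)
for k in(.25,.5,.75,1):
    q=np.array(a)+(np.array(b)-a)*k;print(np.r_[(tcp(*q)-tcp(*a))/400,(b[0]-a[0])*k*ex[:2]/6.2832].round(4).tolist())
E
```

```text
clock: 9.05
eef_pos: [542.0, 149.1, 111.5]
tool_rot: [-2.97, 0.004, 2.857]
force: [-3.0, -0.5, 16.0]
width: 19.4
gripper_force: 65.3
clock: 9.68
eef_pos: [533.6, 120.4, 112.4]
tool_rot: [2.972, 0.001, 2.848]
force: [-0.5, -3.5, -1.0]
width: 19.3
gripper_force: 62.9
[0.0023, 0.0078, 0.0029, -0.0065, 0.0019]
[0.0047, 0.0158, 0.0054, -0.013, 0.0039]
[0.0071, 0.0239, 0.0076, -0.0194, 0.0058]
[0.0096, 0.0322, 0.0094, -0.0259, 0.0077]
```

```bash
python3 -m creep '[{"dx":0.0023,"dy":0.0078,"dz":0.0029,"rx":-0.0065,"ry":0.0019,"rz":0,"grip":1},{"dx":0.0047,"dy":0.0158,"dz":0.0054,"rx":-0.013,"ry":0.0039,"rz":0,"grip":1},{"dx":0.0071,"dy":0.0239,"dz":0.0076,"rx":-0.0194,"ry":0.0058,"rz":0,"grip":1},{"dx":0.0096,"dy":0.0322,"dz":0.0094,"rx":-0.0259,"ry":0.0077,"rz":0,"grip":1},{"dx":0.0096,"dy":0.0322,"dz":0.0094,"rx":-0.0259,"ry":0.0077,"rz":0,"grip":1}]'
python3 - <<'E'
from h import *
print(ctrl.read_state()["force"])
cv2.imwrite("pics/s4.png",cv2.resize(get_image("scene")[250:390,320:490,::-1],None,fx=4,fy=4,interpolation=2))
E
```

```text
clock: 10.3
eef_pos: [537.2, 138.3, 115.4]
tool_rot: [-3.141, 0.001, 2.858]
force: [-0.5, 0.8, -5.2]
width: 19.2
gripper_force: 62.3
[-0.45267148  0.81062436 -5.24425746]
```

View pics/s4.png

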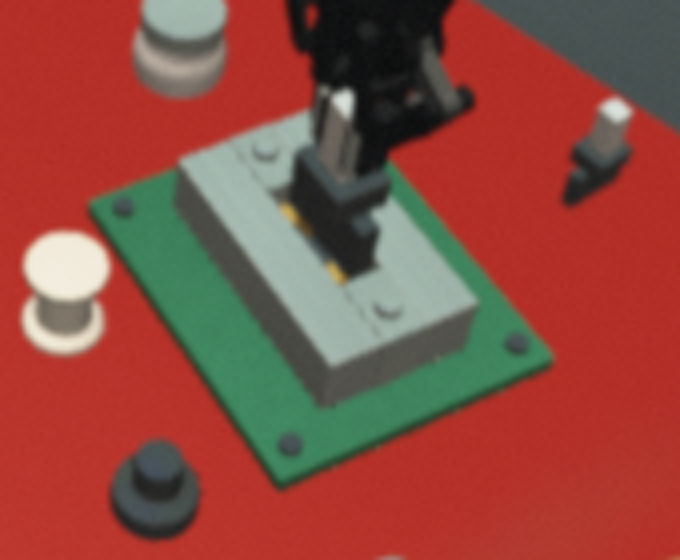

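The block is well out and the holder is still down, but the block seems a little tilted in the pads: its post runs from (345,180) to (335,95). I'll lift gently, watch the force, then measure the tilt.

```bash
python3 -m creep '[{"dx":0,"dy":0,"dz":0,"rx":0,"ry":0,"rz":0,"grip":1},{"dx":0,"dy":0,"dz":0.005,"rx":0,"ry":0,"rz":0,"grip":1},{"dx":0,"dy":0,"dz":0.01,"rx":0,"ry":0,"rz":0,"grip":1},{"dx":0,"dy":0,"dz":0.015,"rx":0,"ry":0,"rz":0,"grip":1},{"dx":0,"dy":0,"dz":0.02,"rx":0,"ry":0,"rz":0,"grip":1}]'
```

```text
clock: 10.98
eef_pos: [537.0, 134.5, 123.6]
tool_rot: [3.141, 0.0, 2.851]
force: [0.4, -0.0, -4.6]
width: 19.3
gripper_force: 62.3
```

Free: the force equals the weight only. Lifting the rest of the way.

```bash
python3 -m creep '[{"dx":0,"dy":0,"dz":0.012,"rx":0,"ry":0,"rz":0,"grip":1},{"dx":0,"dy":0,"dz":0.024,"rx":0,"ry":0,"rz":0,"grip":1},{"dx":0,"dy":0,"dz":0.036,"rx":0,"ry":0,"rz":0,"grip":1},{"dx":0,"dy":0,"dz":0.046,"rx":0,"ry":0,"rz":0,"grip":1},{"dx":0,"dy":0,"dz":0.046,"rx":0,"ry":0,"rz":0,"grip":1}]'
python3 -m creep '[{"dx":0,"dy":0,"dz":0,"rx":0,"ry":0,"rz":0,"grip":1},{"dx":0,"dy":0,"dz":0,"rx":0,"ry":0,"rz":0,"grip":1},{"dx":0,"dy":0,"dz":0,"rx":0,"ry":0,"rz":0,"grip":1},{"dx":0,"dy":0,"dz":0,"rx":0,"ry":0,"rz":0,"grip":1},{"dx":0,"dy":0,"dz":0,"rx":0,"ry":0,"rz":0,"grip":1}]'
python3 - <<'E'
from h import *
im={n:get_image(n)[:,:,::-1] for n in("scene","wrist","top")}
for n in im:cv2.imwrite(f"pics/{n}5.png",im[n])
c=get_calibration("scene");print("up",proj(c,[[537,136,z] for z in(74,135,180)]))
a=cv2.resize(im["scene"][230:330,350:460],(440,400),interpolation=2)
b=cv2.resize(im["wrist"][150:450,190:450],(347,400))
cv2.imwrite("pics/s5.png",np.hstack([a,b]))
E
```

```text
clock: 11.6
eef_pos: [537.2, 134.8, 142.2]
tool_rot: [3.141, 0.001, 2.852]
force: [-1.0, 0.4, -4.4]
width: 19.2
gripper_force: 62.4
clock: 12.22
eef_pos: [536.9, 134.7, 141.8]
tool_rot: [-3.142, -0.0, 2.852]
force: [0.2, 0.3, -3.9]
width: 19.3
gripper_force: 62.4
up [[401.94116777 300.80339079]
 [406.00842779 280.81883293]
 [409.22722278 264.96181151]]
```

View pics/s5.png

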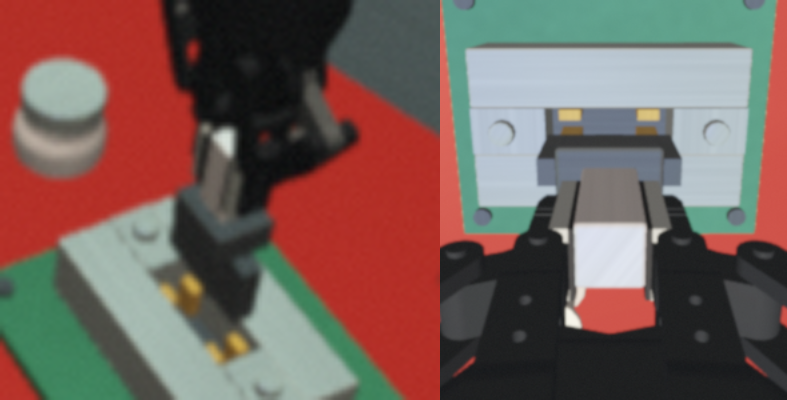

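In the wrist view the block is symmetric about the slot, with the post top at about (610,255) of the picture and the tang from 540 to 680. So any tilt is about the pad axis (y). I'll measure it by PnP on visible corners, with the row edges taken from profiles.

Run:
```python
from h import *
g=cv2.cvtColor(cv2.imread("pics/wrist5.png"),cv2.COLOR_BGR2GRAY).astype(int)
for u in(270,280,300,317,334,358,366):print(u,[f"{v}:{g[v,u]}" for v in range(230,375) if abs(g[v+1,u]-g[v-1,u])>14])
for v in(255,258,270,280,285,330,355):print("row",v,[f"{u}:{g[v,u]}" for u in range(255,385) if abs(g[v,u+1]-g[v,u-1])>18])
c=get_calibration("wrist");print(np.round(c["mtx"],1).tolist(),c["distortion"],np.round(c["world_from_camera"],2).tolist())
```

```text
270 ['230:168', '231:122', '232:89', '255:63', '267:60', '268:73', '269:100', '270:115', '288:131', '289:161', '290:187', '294:192', '295:171', '296:124', '297:65', '298:34', '305:42', '307:50', '309:42', '310:61', '311:63', '312:45']
280 ['230:171', '232:162', '233:184', '239:178', '240:156', '241:132', '249:111', '250:97', '251:75', '252:60', '259:61', '260:77', '261:98', '262:112', '319:105', '320:127', '321:176', '322:210', '324:198', '325:155', '326:104', '327:63', '328:45']
300 ['230:171', '231:138', '232:121', '249:119', '250:106', '251:80', '252:59', '259:62', '260:78', '261:99', '262:111', '315:122', '316:143', '317:175', '318:200', '319:213', '364:214', '365:194', '366:160', '367:133']
317 ['230:171', '231:136', '232:119', '249:118', '250:102', '251:74', '252:57', '259:62', '260:80', '261:100', '262:111', '315:123', '316:144', '317:176', '318:201', '319:214', '364:219', '365:196', '366:157', '367:127']
334 ['230:169', '231:135', '232:119', '249:119', '250:105', '251:81', '252:59', '259:60', '260:79', '261:100', '262:112', '315:123', '316:144', '317:177', '318:202', '319:214
[... 1042 characters left out ...]
8:106', '369:127', '370:156', '371:183']
row 330 ['256:43', '257:54', '280:38', '281:101', '282:177', '283:212', '284:215', '285:192', '286:141', '287:97', '289:105', '290:157', '291:200', '292:217', '342:216', '343:195', '344:153', '345:102', '347:92', '348:130', '349:183', '350:210', '351:210', '352:181', '353:106', '354:38']
row 355 ['285:38', '286:63', '287:80', '289:89', '290:129', '291:186', '292:216', '342:205', '343:173', '344:118', '345:86', '348:67', '349:44']
[[331.6, 0.0, 317.0], [0.0, 331.6, 246.0], [0.0, 0.0, 1.0]] [0.00256439 0.         0.         0.         0.        ] [[0.29, 0.92, 0.26, 472.58], [0.96, -0.28, -0.08, 154.95], [-0.0, 0.27, -0.96, 284.1], [0.0, 0.0, 0.0, 1.0]]
```

```bash
cat > tilt.py <<'E'
from h import *
from scipy.spatial.transform import Rotation as Ro
def pose(P,U,c):
    ok,r,t=cv2.solvePnP(np.array(P,float),np.array(U,float),c["mtx"],np.array(c["distortion"]))
    e=cv2.projectPoints(np.array(P,float),r,t,c["mtx"],np.array(c["distortion"]))[0].reshape(-1,2)-U
    T=np.array(c["world_from_camera"]);R=T[:3,:3]@cv2.Rodrigues(r)[0];o=T[:3,:3]@t[:,0]+T[:3,3]
    th=np.deg2rad(73.4)-np.pi/2;Rs=Ro.from_euler('z',th).as_matrix()
    print("origin",o.round(1),"top",(o+R@[0,0,106]).round(1),"rotvec in slot frame",Ro.from_matrix(Rs.T@R).as_rotvec().round(3));print(e.round(1).tolist())
E
python3 - <<'E'
from tilt import *
c=get_calibration("wrist")
P=[(-10,-10,106),(-10,10,106),(10,10,106),(10,-10,106),(-6,-30,41),(-6,30,41),(6,30,41),(6,-30,41)]
U=[(290.2,316.8),(344,316.8),(343.8,365.7),(290,365.7),(262.4,268.5),(370.7,268.5),(370.2,289),(262,289)]
pose(P,U,c)
pose(P+[(-6,-30,4),(-6,30,4)],U+[(271.5,250.8),(361.5,250.8)],c)
E
```

```text
origin [536.8 134.9  70.3] top [536.1 135.9 176.3] rotvec in slot frame [-0.006 -0.009 -0.004]
[[-1.0, 0.1], [0.9, 0.1], [-0.2, -0.2], [0.2, -0.1], [-0.5, 0.1], [0.1, 0.2], [-0.4, -0.0], [0.8, -0.1]]
origin [537.  135.   70.1] top [536.2 135.8 176.1] rotvec in slot frame [-0.005 -0.01  -0.003]
[[-1.0, 0.1], [0.9, 0.1], [-0.2, -0.2], [0.3, -0.2], [-0.3, 0.2], [0.1, 0.4], [-0.4, 0.1], [1.0, 0.0], [-0.6, -0.3], [0.3, -0.1]]
```

PnP agrees to about 1 px. The block is upright within 0.01 rad, over the slot within 1 mm, with its underside about 18 mm above the holder. Last check: the holder and bystanders unmoved, and the arm still.

Run:
```python
from h import *
a,b=[cv2.GaussianBlur(cv2.imread(f"pics/scene{i}.png"),(3,3),0).astype(int) for i in(0,5)]
d=abs(a-b).max(2)
for n,(x0,y0,x1,y1) in dict(holderfront=(365,305,440,370),spool=(320,305,350,340),die=(345,355,372,388),hammer=(408,372,550,440),tin=(352,243,378,275),look=(460,272,482,302),pincers=(220,145,285,178)).items():
    w=d[y0:y1,x0:x1];print(n,(w>40).sum(),w.size)
s=ctrl.read_state();print(s["eef_pos"],s["force"],abs(s["qd"]).max(),s["clock"])
```

```text
holderfront 83 4875
spool 0 1050
die 0 891
hammer 0 9656
tin 0 832
look 0 660
pincers 0 2145
[536.92263134 134.63247244 141.77449721] [ 0.64369008  0.75928041 -4.25160642] 0.0010568145557442702 12.375
```

```bash
python3 -c "
from cell import ctrl
print(ctrl.finish_job())"
```

```text
the job is handed in; nothing more can be done
None
```

The block was rocked free with the holder down in every picture checked, and I handed the job in with it held upright and still, about 18 mm above its slot; the bystanders checked had not moved.

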